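Return the stamp tray to its bay

TASK

The small open wooden tray with a stamp block in it belongs in the low wooden housing on the desk. Bring the tray over and stand it on the desk in line with the bay, its plain end in or just before the splayed mouth and most of the tray still outside, and let go of it; then push it in along the side walls until it is fully home. The stamp block must stay in the tray, and the other things on the desk must stay where they are.

Things in the scene. Friction and masses are not known exactly. Their poses are not given: they have to be found in the camera images.
- tray: loose open light-wood tray, 110 mm long (its x), 58 mm wide (its y), 0.11 to 0.2 kg, standing on the desk (z = 0) on the right, beyond the towel pack. Origin: centre of its underside. Floor 3 mm, side walls 4 mm thick and 34 mm high. Front plate at the -x end (outer face x = -55 mm), 38 mm high, with a small brass frame; the plain +x end goes in first. Grip from above across the 58 mm.
- tray_front (a point): centre of the outer face of the tray front plate, 19 mm above the tray underside; the place to push
- block: loose light-wood rubber-stamp block, 24 x 56 x 32 mm (its x, y, z), 0.03 kg, standing on the tray floor with its 56 mm side roughly along the tray; origin: centre of its underside. It can slide about in the tray.
- housing: fixed low brown wooden housing on the desk ahead of the robot, 120 mm deep (its x), 75 mm wide (its y), roof top 48 mm high (56 mm at a rim round its rear half). Origin: centre of its underside; the mouth faces its -x, the tray goes in towards its +x. Its one bay is 63 mm wide, 42 mm high inside, floored by the desk, roofed from x = -60 mm back.
- bay_mouth (a point): middle of the bay's roofed mouth, at desk height, at x = -60 mm of the housing. Ahead of it two splayed guide wings, 36 mm high and open above, run from the mouth to 95 mm ahead of the housing origin, widening at 20 degrees a side from 63 mm to about 89 mm apart.
- bay_home (a point): point on the desk in the bay (x = -5 mm, y = 0 of the housing) where the tray's origin is when fully home: plain end against the hidden back stop (stop face at x = +50 mm of the housing), front plate flush with the roof's front edge.
- cord (a point): a point at mid-height of a fixed black cord, 20 mm thick, that hangs from the ceiling to the desk left of the work, upright within 20 mm; the arm and wrist must keep clear of it (leaning the tool back towards the robot by up to 45 degrees helps an arm whose wrist stands out to the left)
- stamp_tall: bystander: wooden stamp standing upright, 52 x 30 x 62 mm, between the housing and the red tray on the right; origin centre of underside
- remote: bystander: air conditioner remote, 184 x 49 x 22 mm, lying on the desk left of the magazines; origin centre of underside
- pad_tin: bystander: flat closed tin stamp pad, 72 x 101 x 14 mm, on the right, nearer the robot than the tray; origin centre of underside
- pad_white: bystander: flat closed white stamp pad, 71 x 106 x 15 mm, beside the tin one; origin centre of underside

How it is judged:
On the way:
1. the tray stands on the desk, let go, in line with the bay, its plain end in or just before the mouth and most of it outside (x of tray in the frame of housing between -0.2 and -0.055 m and y of tray in the frame of housing between -0.04 and 0.04 m and height (world z) of tray below 0.008 m and angle between the x axis of tray and the x axis of housing, either way round below 0.5 rad and contact force between the fingers and tray below 0.2 N and linear speed of tray below 0.02 m/s and x of block in the frame of tray between -0.06 and 0.06 m and y of block in the frame of tray between -0.03 and 0.03 m and z of block in the frame of tray between -0.005 and 0.02 m), for 0.2 s.
At the end, for the whole second after the job is handed in: The tray is in the bay, plain end first, level on the desk, pushed home to within 4 mm of the stop (front plate flush), square and at rest, with the stamp block still lying in it (x of tray in the frame of housing between -0.009 and 0.005 m and y of tray in the frame of housing between -0.006 and 0.006 m and height (world z) of tray below 0.005 m and angle between tray's own z axis and vertical below 0.05 rad and angle between the x axis of tray and the x axis of housing, either way round below 0.08 rad and x of tray_front in the frame of housing below -0.03 m and linear speed of tray below 0.01 m/s and x of block in the frame of tray between -0.06 and 0.06 m and y of block in the frame of tray between -0.03 and 0.03 m and z of block in the frame of tray between -0.005 and 0.02 m); the robot touches nothing.
It fails at once if the standing wooden stamp is pushed more than 25 mm from its place (distance of stamp_tall from where it was at the start of the episode above 0.025 m).
It fails at once if the remote control is pushed more than 25 mm from its place (distance of remote from where it was at the start of the episode above 0.025 m).
It fails at once if the tin stamp pad is pushed more than 25 mm from its place (distance of pad_tin from where it was at the start of the episode above 0.025 m).
It fails at once if the white stamp pad is pushed more than 25 mm from its place (distance of pad_white from where it was at the start of the episode above 0.025 m).
It also fails if it takes over 58 s, if anything falls off the work surface, if the arm or the gripper's body presses on something with over 40 N, if the wrist force passes 120 N, or if a joint passes its speed limit or range.

ROBOT

A 6-joint arm with a two-finger parallel gripper is mounted at the origin on the work surface; the furniture and walls round the work are solid. World frame = base frame: x ahead of the robot, y to its left, z up, the work surface at z = 0. Lengths are in m, angles in rad, forces in N, time in s.
With the tool pointing down it reaches from about 0.275 to 0.725 m from the base axis. Payload 5.6 kg.
Tool frame: the origin (TCP) lies on the centre line of the jaws, within the pads' length; the fingertips stand 14 mm ahead of it and the grasp point (between the pads) lies 5 mm behind it; z points along the fingers, y is the line along which they close (so a half turn about z gives the same grasp; the last joint's range is limited). The gripper opens to 85 mm and grips with 20 to 120 N. Pads are 22 mm wide; open, the fingers measure 114 mm over their backs; the gripper's body (76 mm by 85 mm) begins 54 mm behind the grasp point. The pads swing forward as they close: fully open they stand 13 mm farther back than shut.
Start: joints at [-0.848, 0.255, 0.108, 0, -1.424, -0.285], TCP at [0.233, -0.498, 0.245] pointing down, gripper open.
Joint ranges: [-2.95, 2.95], [-1.21, 1.97], [-1.09, 1.5], [-2.87, 1.71], [-2.94, -0.07], [-3.05, 3.05]. Speed limits (rad/s): [2.57, 2.57, 3.14, 3.14, 3.14, 3.14].

INTERFACE

Orientations are given as a rotation vector (axis times angle).
In Python, from bench import manip, read_camera, spotter gives the robot as it stands.
- The arm moves only by the tool drive_tool, never from a script. Its argument "moves" is a list of rows, each a list of 7 numbers: the shift along the tool's x, y, z in cm, then the turn, a rotation vector about the tool's x, y, z in degrees, then the gripper's target within -1 to 1 (fully open at 1, half-way at 0, shut at -1). In form: [[dx, dy, dz, wx, wy, wz, grip], ...]. A call has exactly 10 rows; each row shifts and turns the commanded pose from where the row before left it, along the tool's axes as they then stand; what a row does not reach is not made up. A row lasts 1/12 s, in which the tool goes at most 41.7 mm and 7.16 degrees, less where a joint would pass 70% of its speed; a pose out of reach is approached as far as the arm can. A call with a gripper value outside its range is refused whole. The fingers move at their own pace and stop on an object; "grip_force" is the grip in N (left out, the last holds). Time passes only in rows, so rows that do not move let the fingers close, or fill a call up. It gives the time, the measured TCP pose, the force, the opening and the grip force at its end, in the units of the state.
- manip.get_obs(): the state, without advancing time (a new reading comes with each control period).
- read_camera(name): name is "side" or "top"; returns a dict with "color" (400x640x3 uint8, blue, green, red), "range_z" (400x640 float32, m along the optical axis (not along the pixel's ray), 0 where there is no reading), "fx", "fy", "cx", "cy" (pixels), "distortion" ([k1, k2, p1, p2, k3] as OpenCV has them; the pictures are not rectified), "R" (3x3) and "t" (3): a world point X has camera coordinates R X + t. Camera axes: x right, y down, z forward; pixel columns grow to the right and rows downward; lengths in m; the calibration is good to about 2 mm. A picture is of the moment at which its call begins.
- manip.sign_off(): hands the job in; it is judged then, once.
Trained networks look in a picture, given as the dict that the camera call returned (one of the last four; its "shot" number tells which), for a name from the list of things; names that differ only in an ending like _2 or _b are one class to them, and where a whole thing is asked for, a point or a joint stands for the part that bears it (a point fixed in the world has none). Each returns a list of dicts, best first, with "score" (0 to 1); they miss things now and then, are a little off and sometimes report something else, mostly with a low value. They report only what shows in the picture. A call takes as long as a camera call.
- spotter.recognise(label, picture): "pixel" ([column, row] in pixels, amid what is visible of it).
- spotter.trace(label, picture): "region" (400x640 bool, what is visible of it) and "pixel" ([column, row] in pixels, amid what is visible of it).
The state is a dict: "time": time; "joint_positions": joint angles; "qvel": joint speeds; "joint_torque": joint torques, N m; "position": TCP position; "orientation": TCP orientation; "contact_force": force on the tool from outside, world axes, zero at the start; "wrist_torque": the same for the moment, N m; "grip_width": opening from 0.0 (shut) to 1.0 (fully open); "finger_force": force on a finger pad.
Only numpy, scipy, OpenCV 4.12 (cv2) and the standard library are available. Lean on these libraries where they do the work, as an engineer would, in place of code of your own. Each camera call takes 0.05 s, during which the arm holds its last target. There are 200 camera calls.

## Working session

There is one attempt and no reset: what is moved stays moved. The work goes in short steps, Python scripts to look and compute and a tool call to move; the robot and the scene stay as the last step left them, time stands still between calls to the robot, and variables do not carry over. Pictures are saved under pics/ and viewed, at most 10 in all, crops included, and the job is handed in when it is done.

Besides the shell and the picture viewer there is one more tool, called after "Request:" as name(argument=value, ...), one argument or row to a line, values as JSON. drive_tool: Moves the arm, as the interface text tells. Its arguments: {"type":"object","properties":{"moves":{"type":"array"},"grip_force":{"type":"number"}},"required":["moves"]}

```bash
ls; mkdir -p pics; cat > h.py <<'E'
import numpy as np, cv2
from bench import manip, read_camera, spotter
def cloud(p):
    z=p["range_z"]; h,w=z.shape
    K=np.array([[p["fx"],0,p["cx"]],[0,p["fy"],p["cy"]],[0,0,1]],float)
    uv=np.stack(np.meshgrid(np.arange(w),np.arange(h)),-1).reshape(-1,1,2).astype(np.float64)
    n=cv2.undistortPoints(uv,K,np.array(p["distortion"],float)).reshape(h,w,2)
    X=np.dstack([n[...,0]*z,n[...,1]*z,z])
    W=(X-np.array(p["t"]))@np.array(p["R"])
    W[z==0]=np.nan
    return W
E
python3 - <<'E'
from h import *
o=manip.get_obs(); print(o)
for c in ("top","side"):
    p=read_camera(c); cv2.imwrite(f"pics/{c}0.png",p["color"]); W=cloud(p)
    np.save(f"{c}0.npy",W)
    print(c, "cam at", -np.array(p["R"]).T@np.array(p["t"]))
    for n in ["tray","block","housing","cord","stamp_tall","remote","pad_tin","pad_white"]:
        r=spotter.trace(n,p)
        for d in r[:2]:
            m=d["region"]; P=W[m]; P=P[~np.isnan(P[:,0])]
            if len(P)<5: print(n,d["score"],d["pixel"],"few");continue
            print(n,round(d["score"],2),np.round(d["pixel"]),m.sum(),"med",np.round(np.median(P,0),3),"p2",np.round(np.percentile(P,2,0),3),"p98",np.round(np.percentile(P,98,0),3))
            np.save(f"{c}_{n}.npy",m) if d is r[0] else 0
E
```

```text
pics
{'time': 0.0, 'joint_positions': array([-8.48386685e-01,  2.55738511e-01,  1.06968343e-01, -4.31417845e-04,
       -1.42393567e+00, -2.84608209e-01]), 'qvel': array([-0.00190873, -0.00045169,  0.00010386, -0.00061579,  0.00016728,
        0.00040971]), 'joint_torque': array([-2.91444208e-03, -3.86626232e+01,  2.37937725e+01,  5.36501393e+00,
       -6.20498933e-03, -1.48002579e-05]), 'position': array([ 0.2330018 , -0.49766426,  0.24439256]), 'orientation': array([ 6.82001283e-01, -3.06610986e+00, -2.95010594e-03]), 'contact_force': array([-0.2446393 , -0.30377597,  0.46053136]), 'wrist_torque': array([ 0.03911738,  0.02374963, -0.03711725]), 'finger_force': 0.0, 'grip_width': 1.0007661700242023}
top cam at [-0.23539845 -0.37808384  1.77787393]
tray 0.6 [355. 273.] 279 med [ 0.438 -0.343  0.011] p2 [ 0.402 -0.382 -0.003] p98 [ 0.507 -0.3    0.044]
block 0.5 [360. 265.] 53 med [ 0.462 -0.347  0.038] p2 [ 0.441 -0.36   0.025] p98 [ 0.487 -0.333  0.046]
housing 0.65 [288. 180.] 601 med [0.72  0.038 0.049] p2 [ 0.638 -0.006  0.008] p98 [0.783 0.077 0.062]Traceback (most recent call last):
  File "<stdin>", line 8, in <module>
ValueError: it knows: bay_home, bay_mouth, block, housing, pad_tin, pad_white, remote, stamp_tall, tray, tray_front
```

```bash
python3 - <<'E'
from h import *
for c in ("top","side"):
    p=read_camera(c); W=cloud(p); np.save(f"{c}0.npy",W)
    cv2.imwrite(f"pics/{c}0.png",p["color"])
    print(c, "cam at", -np.array(p["R"]).T@np.array(p["t"]),p["fx"])
    for n in ["tray","tray_front","block","housing","bay_mouth","stamp_tall","remote","pad_tin","pad_white"]:
        r=spotter.trace(n,p)
        for d in r[:1]:
            m=d["region"]; P=W[m]; P=P[~np.isnan(P[:,0])]
            np.save(f"{c}_{n}.npy",m)
            if len(P)<5: print(n,d["score"],d["pixel"],"few");continue
            print(n,round(d["score"],2),np.round(d["pixel"]),m.sum(),"med",np.round(np.median(P,0),3),"p2",np.round(np.percentile(P,2,0),3),"p98",np.round(np.percentile(P,98,0),3))
            H=P[P[:,2]>0.028] if n in("tray","housing") else P
            r_=cv2.minAreaRect((H[:,:2]*1000).astype(np.float32)); print("   rect",np.round(r_[0]),np.round(r_[1]),round(r_[2],1))
a=cv2.imread("pics/top0.png")[120:340,180:480]; cv2.imwrite("pics/topc.png",cv2.resize(a,None,fx=2.6,fy=2.6,interpolation=cv2.INTER_CUBIC))
E
```

```text
top cam at [-0.23539845 -0.37808384  1.77787393] 502.6743215134093
tray 0.78 [354. 272.] 288 med [ 0.443 -0.349  0.01 ] p2 [ 0.403 -0.384 -0.004] p98 [ 0.506 -0.303  0.043]
   rect [ 460. -343.] [ 58. 114.] 68.6
tray_front 0.87 [358. 270.] 324 med [ 0.443 -0.35   0.009] p2 [ 0.403 -0.384 -0.005] p98 [ 0.505 -0.303  0.042]
   rect [ 460. -346.] [ 59. 115.] 65.0
block 0.29 [358. 272.] 250 med [ 0.442 -0.346  0.011] p2 [ 0.403 -0.383 -0.005] p98 [ 0.505 -0.304  0.042]
   rect [ 460. -344.] [ 56. 114.] 68.6
housing 0.85 [287. 179.] 643 med [0.718 0.037 0.049] p2 [ 0.639 -0.012 -0.001] p98 [0.788 0.076 0.061]
   rect [710.  33.] [158.  94.] 6.2
bay_mouth 0.92 [286. 172.] 538 med [0.723 0.04  0.05 ] p2 [ 0.64  -0.001  0.02 ] p98 [0.784 0.075 0.061]
   rect [724.  37.] [191.  81.] 3.0
stamp_tall 0.74 [309. 171.] 199 med [ 0.771 -0.04   0.052] p2 [ 0.747 -0.056 -0.002] p98 [ 0.824 -0.012  0.071]
   rect [792. -33.] [97. 52.] 15.2
pad_tin 0.8 [358. 306.] 523 med [ 0.312 -0.393  0.013] p2 [ 0.271 -0.439 -0.003] p98 [ 0.351 -0.349  0.024]
   rect [ 282. -407.] [147. 102.] 15.3
pad_white 0.88 [3
[... 649 characters left out ...]
.7 [342. 226.] 643 med [0.7   0.057 0.048] p2 [0.624 0.003 0.   ] p98 [0.779 0.081 0.057]
   rect [694.  -5.] [185. 182.] 84.8
bay_mouth 0.55 [340. 224.] 658 med [0.705 0.058 0.047] p2 [0.624 0.002 0.   ] p98 [0.784 0.157 0.058]
   rect [710.  49.] [353. 163.] 49.5
remote 0.77 [222. 246.] 191 med [0.347 0.128 0.019] p2 [ 0.326  0.113 -0.   ] p98 [0.377 0.163 0.024]
   rect [354. 153.] [56. 83.] 2.5
pad_tin 0.62 [286. 356.] 1111 med [ 0.31  -0.411  0.013] p2 [ 0.273 -0.452  0.001] p98 [ 0.351 -0.357  0.016]
   rect [ 312. -403.] [ 70. 101.] 18.3
pad_white 0.73 [263. 325.] 929 med [ 0.304 -0.294  0.013] p2 [ 0.269 -0.339 -0.001] p98 [ 0.344 -0.238  0.017]
   rect [ 311. -280.] [126.  75.] 75.5
```

View pics/topc.png

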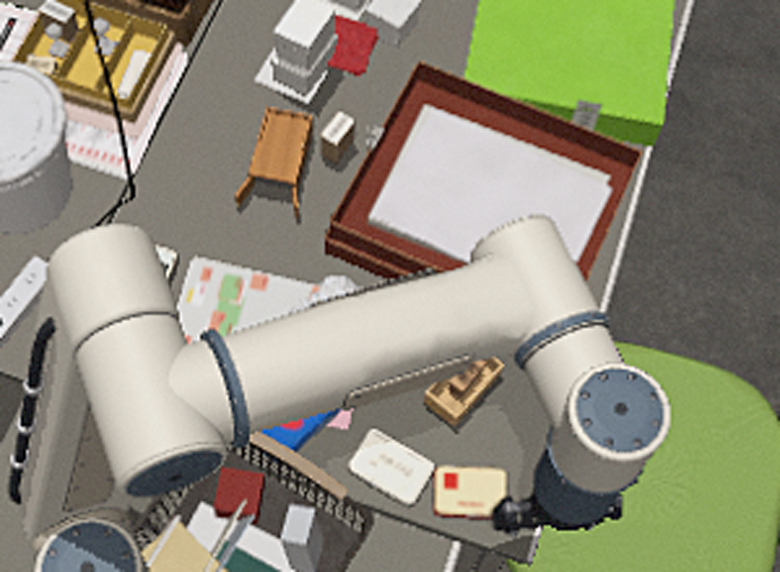

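View pics/side0.png

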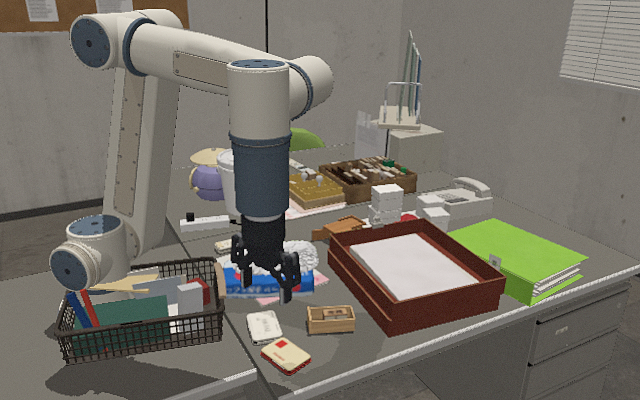

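```bash
python3 - <<'E'
from h import *
t=cv2.imread("pics/top0.png"); s=cv2.imread("pics/side0.png")
f=lambda a,x0,x1,y0,y1,k:cv2.resize(a[y0:y1,x0:x1],(390,290),interpolation=cv2.INTER_CUBIC)
g=np.vstack([np.hstack([f(t,335,387,245,284,1),f(t,262,329,150,200,1)]),np.hstack([f(s,300,364,295,343,1),f(s,300,381,200,260,1)])])
cv2.imwrite("pics/zoom.png",g)
Wt=np.load("top0.npy"); Ws=np.load("side0.npy")
# tray height along axis
c=np.array([.460,-.343]); 
for W,nm in((Wt,"top"),(Ws,"side")):
    m=np.load(nm+"_tray.npy"); m=cv2.dilate(m.astype(np.uint8),np.ones((7,7)))>0
    P=W[m]; P=P[P[:,2]>0.008]
    a=np.deg2rad(-21.4); u=(P[:,:2]-c)@[np.cos(a),np.sin(a)]; v=(P[:,:2]-c)@[-np.sin(a),np.cos(a)]
    k=(abs(v)<.036)
    for b in np.arange(-70,70,10):
        q=k&(u*1000>=b)&(u*1000<b+10)
        if q.sum()>2: print(nm,b,q.sum(),np.round(np.percentile(P[q,2],[50,95,100])*1000),np.round(np.percentile(v[q]*1000,[0,5,95,100])))
    m=np.load(nm+"_housing.npy"); m=cv2.dilate(m.astype(np.uint8),np.ones((9,9)))>0
    P=W[m]; P=P[(P[:,2]>0.040)&(P[:,2]<.065)&(P[:,1]>-.015)&(P[:,1]<.11)]
    r=cv2.minAreaRect((P[:,:2]*1000).astype(np.float32)); print("roof",r,np.round(P.min(0),3),np.round(P.max(0),3),len(P))
# cord: dark pixels in top
g=cv2.cvtColor(t,cv2.COLOR_BGR2GRAY)
for y in range(122,206,6):
    x=205+np.argmin(g[y,205:240]); print(y,x,g[y,x],np.round(Wt[y,x],3))
gs=cv2.cvtColor(s,cv2.COLOR_BGR2GRAY)
for y in (5,20,40): x=255+np.argmin(gs[y,255:280]); print("side",y,x,np.round(Ws[y,x],3))
E
```

```text
top -70 5 [10. 13. 13.] [-26. -24.  14.  18.]
top -60 57 [29. 43. 47.] [-35. -27.  25.  28.]
top -50 20 [36. 43. 44.] [-35. -30.  28.  29.]
top -40 13 [22. 35. 37.] [-30. -29.  27.  28.]
top -30 12 [14. 35. 36.] [-29. -29.  26.  26.]
top -20 38 [26. 42. 47.] [-32. -29.  16.  26.]
top -10 17 [34. 41. 41.] [-29. -29.  10.  12.]
top 0 19 [32. 41. 45.] [-29. -29.   2.   2.]
top 10 18 [34. 43. 45.] [-28. -28.   1.   2.]
top 20 17 [34. 37. 39.] [-30. -29.   1.   3.]
top 30 17 [30. 36. 38.] [-35. -30.   2.   4.]
top 40 11 [29. 34. 34.] [-29. -29.  -3.  -1.]
top 50 19 [24. 36. 39.] [-28. -28.  -4.  -3.]
roof ((713.4051513671875, 28.982492446899414), (148.0215301513672, 94.51626586914062), 4.471929550170898) [ 0.636 -0.015  0.04 ] [0.788 0.081 0.065] 501
side -60 88 [31. 38. 40.] [-34. -32.  20.  24.]
side -50 66 [24. 32. 34.] [-34. -33.  28.  30.]
side -40 74 [22. 32. 34.] [-34. -31.  28.  32.]
side -30 78 [20. 32. 35.] [-33. -31.  28.  30.]
side -20 104 [27. 35. 36.] [-34. -32.  25.  31.]
side -10 80 [27. 33. 36.] [-34. -31.  27.  30.]
side 0 73 [27. 34. 37.] [-35. -32.  26.  29.]
side 10 7
[... 202 characters left out ...]
] [-30. -29.  25.  29.]
roof ((721.3121948242188, 30.932518005371094), (126.62614440917969, 95.71842193603516), 7.258684158325195) [ 0.654 -0.012  0.041] [0.787 0.082 0.06 ] 447
122 213 0 [0.533 0.191 0.568]
128 215 0 [0.533 0.189 0.539]
134 216 58 [0.532 0.19  0.509]
140 218 7 [0.531 0.187 0.479]
146 220 1 [0.536 0.189 0.439]
152 222 21 [0.54  0.19  0.397]
158 223 4 [0.538 0.19  0.363]
164 225 0 [0.546 0.194 0.312]
170 226 1 [0.548 0.197 0.268]
176 227 46 [0.554 0.204 0.214]
182 229 41 [0.561 0.207 0.158]
188 230 0 [0.559 0.208 0.115]
194 231 0 [0.568 0.217 0.048]
200 224 15 [ 0.56   0.252 -0.011]
side 5 266 [0.534 0.19  0.702]
side 20 266 [0.533 0.191 0.662]
side 40 267 [0.535 0.192 0.608]
```

View pics/zoom.png

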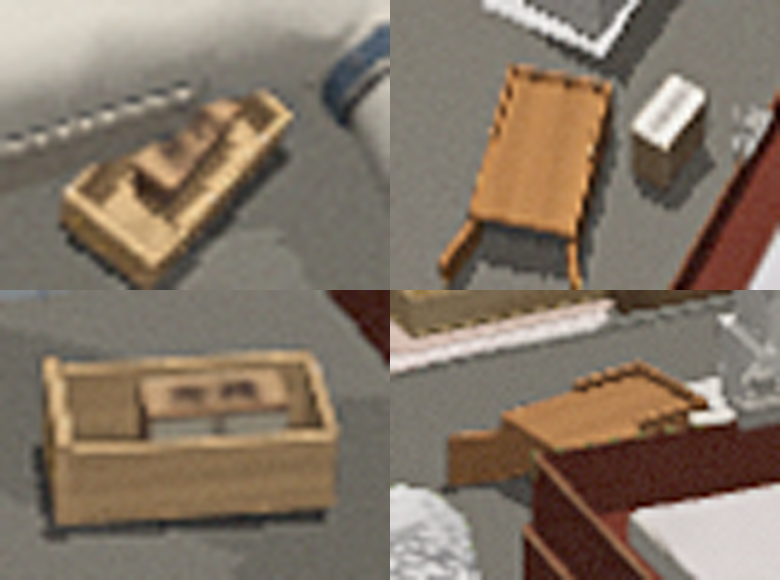

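Request:
drive_tool(
  moves=[
    [0,0,0,0,0,6.6,1],
    [0,0,0,0,0,6.6,1],
    [0,0,0,0,0,6.6,1],
    [0,0,0,0,0,6.6,1],
    [0,0,0,0,0,6.6,1],
    [0,0,0,0,0,6.6,1],
    [0,0,0,0,0,6.6,1],
    [-2.2,3.2,0.6,0,0,0,1],
    [-2.2,3.2,0.6,0,0,0,1],
    [-2.2,3.2,0.6,0,0,0,1],
  ],
)

```text
time: 2.03
position: [0.33, -0.4317, 0.2272]
orientation: [0.579, 3.087, -0.0]
contact_force: [0.5, 0.1, -0.2]
grip_width: 1.0
finger_force: 0.0
```

Request:
drive_tool(
  moves=[
    [-2.2,3.2,0.6,0,0,0,1],
    [-2.2,3.2,0.6,0,0,0,1],
    [-2.2,3.2,0.6,0,0,0,1],
    [-2.2,3.2,0.6,0,0,0,1],
    [0,0,0,0,-6,0,1],
    [0,0,0,0,-6,0,1],
    [0,0,0,0,-6,0,1],
    [0,0,0,0,-6,0,1],
    [0,0,0,0,-6,0,1],
    [0,0,0,0,0,0,1],
  ],
)

```text
time: 2.87
position: [0.4522, -0.3422, 0.1991]
orientation: [0.484, 2.581, -0.126]
contact_force: [-0.6, 0.1, -2.2]
grip_width: 0.998
finger_force: 0.0
```

```bash
cat >> h.py <<'E'
from scipy.spatial.transform import Rotation as Ro
def pose():
    o=manip.get_obs(); R=Ro.from_rotvec(o["orientation"]).as_matrix()
    print("t",round(o["time"],2),"pos",np.round(o["position"],4),"x",np.round(R[:,0],3),"y",np.round(R[:,1],3),"z",np.round(R[:,2],3),"g",round(o["grip_width"],3),"F",np.round(o["contact_force"],1),"ff",round(o["finger_force"],1))
    return o,np.array(o["position"]),R
def goto(P):
    o,p,R=pose(); print("shift cm in tool axes",np.round(R.T@(np.array(P)-p)*100,2))
def unproj(p,uv,z):
    K=np.array([[p["fx"],0,p["cx"]],[0,p["fy"],p["cy"]],[0,0,1]],float)
    n=cv2.undistortPoints(np.array(uv,float).reshape(-1,1,2),K,np.array(p["distortion"],float)).reshape(-1,2)
    R=np.array(p["R"]);C=-R.T@np.array(p["t"]); d=np.c_[n,np.ones(len(n))]@R
    return C+d*((np.broadcast_to(z,len(n))-C[2])/d[:,2])[:,None]
E
python3 - <<'E'
from h import *
o,pp,R=pose(); print(np.round(o["joint_positions"],3))
t=read_camera("top"); s=read_camera("side")
print("roof corners fl fr bl br", np.round(unproj(t,[[276.1,187.1],[294.6,190.5],[282.6,161.7],[299.8,164.7]],[.048,.048,.056,.056]),3))
# tray by both cams
for c,p in(("top",t),("side",s)):
    W=cloud(p)
    for n in("tray","housing"):
        d=spotter.trace(n,p)
        if not d: print(c,n,"none"); continue
        P=W[d[0]["region"]]; lo,hi=((.028,.042) if n=="tray" else (.043,.063))
        P=P[(P[:,2]>lo)&(P[:,2]<hi)]
        print(c,n,d[0]["score"],cv2.minAreaRect((P[:,:2]*1000).astype(np.float32)),len(P))
        np.save(f"{c}1_{n}.npy",P)
# arm extents in j1 frame
W=np.concatenate([cloud(t).reshape(-1,3),cloud(s).reshape(-1,3)]); W=W[(W[:,2]>.25)&(np.hypot(W[:,0],W[:,1])<.9)]
a=o["joint_positions"][0]; r=W[:,:2]@[np.cos(a),np.sin(a)]; l=W[:,:2]@[-np.sin(a),np.cos(a)]
print("tcp r,l",pp[:2]@[np.cos(a),np.sin(a)],pp[:2]@[-np.sin(a),np.cos(a)])
for lo in np.arange(-.3,.3,.05):
    k=(l>lo)&(l<lo+.05)&(r>-.2)&(r<.7)
    for z0 in np.arange(.25,.95,.1):
        q=k&(W[:,2]>z0)&(W[:,2]<z0+.1)
        if q.sum()>15: print(round(lo,2),round(z0,2),q.sum(),"r",np.round(np.percentile(r[q],[1,99]),2))
cv2.imwrite("pics/side1.png",s["color"])
E
```

```text
t 2.87 pos [ 0.4522 -0.3422  0.1991] x [-0.808  0.314 -0.498] y [0.361 0.932 0.002] z [ 0.465 -0.178 -0.867] g 0.998 F [-0.6  0.1 -2.2] ff 0.0
[-0.375  0.017 -0.412 -0.008 -0.62  -1.561]
roof corners fl fr bl br [[ 0.658  0.061  0.048]
 [ 0.669 -0.013  0.048]
 [ 0.774  0.079  0.056]
 [ 0.785  0.008  0.056]]
top tray 0.65 ((446.68182373046875, -338.66668701171875), (57.85914993286133, 82.95088195800781), 67.64928436279297) 59
top housing 0.6 ((710.44580078125, 35.48672103881836), (154.2017059326172, 77.91416931152344), 4.740561008453369) 450
side tray 0.84 ((457.69775390625, -344.0850524902344), (64.14014434814453, 109.81424713134766), 68.03244018554688) 256
side housing 0.34 ((0.0, 0.0), (0.0, 0.0), 0.0) 0
tcp r,l 0.5461258447813252 -0.1528572834551341
-0.25 0.25 326 r [0.49 0.53]
-0.25 0.35 70 r [0.39 0.46]
-0.25 0.45 508 r [0.34 0.42]
-0.25 0.55 31 r [0.34 0.36]
-0.2 0.25 1110 r [0.42 0.53]
-0.2 0.35 2313 r [0.36 0.5 ]
-0.2 0.45 2679 r [0.31 0.45]
-0.2 0.55 832 r [0.33 0.4 ]
-0.15 0.25 38 r [0.48 0.53]
-0.15 0.35 18 r [0.46 0.5 ]
-0.15 0.45 322 r [0.31 0.44]
-0.15 0.55 321 r [0.33 0.39]
-0.1 0.45 735 r [0.24 0.42]
-0.1 0.55 1319 r [-0.03  0.38]
-0.1 0.65 2604 r [-0.04  0.08]
-0.05 0.45 1319 r [0.18 0.41]
-0.05 0.55 6467 r [0.04 0.37]
-0.05 0.65 2939 r [-0.04  0.16]
-0.0 0.45 300 r [0.35 0.42]
-0.0 0.55 1011 r [0.15 0.39]
-0.0 0.65 1582 r [-0.04  0.16]
0.05 0.25 2214 r [-0.06  0.07]
0.05 0.35 2314 r [-0.05  0.07]
0.05 0.45 2614 r [-0.05  0.4 ]
0.05 0.55 1041 r [-0.05  0.38]
0.05 0.65 1096 r [-0.04  0.06]
0.1 0.25 340 r [-0.08  0.07]
0.1 0.35 386 r [-0.07  0.07]
0.1 0.45 419 r [-0.07  0.06]
0.1 0.55 199 r [-0.07  0.06]
0.1 0.65 1014 r [-0.04  0.06]
0.15 0.25 47 r [0.06 0.07]
0.15 0.35 56 r [0.06 0.07]
0.15 0.45 48 r [0.06 0.06]
0.15 0.65 329 r [-0.04  0.06]
```

View pics/side1.png

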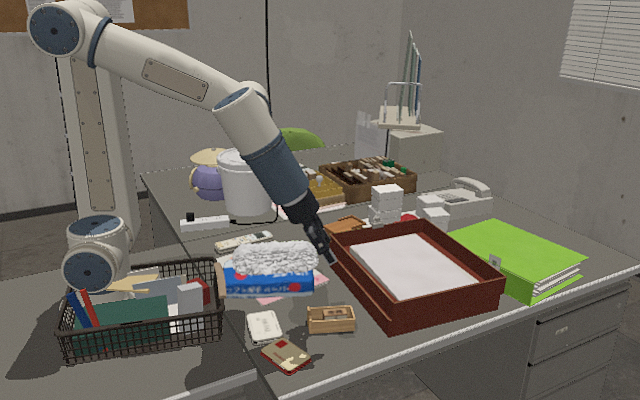

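Request:
drive_tool(
  moves=[
    [1.0,0,2.0,0,0,0,1],
    [1.0,0,2.0,0,0,0,1],
    [1.0,0,2.0,0,0,0,1],
    [1.0,0,2.0,0,0,0,1],
    [1.0,0,2.0,0,0,0,1],
    [1.0,0,2.0,0,0,0,1],
    [1.0,0,2.0,0,0,0,1],
    [0.9,0,1.8,0,0,0,1],
    [0,0,0,0,0,0,1],
    [0,0,0,0,0,0,1],
  ],
)

```text
time: 4.0
position: [0.4679, -0.3486, 0.0262]
orientation: [0.481, 2.582, -0.128]
contact_force: [0.6, -0.4, -0.2]
grip_width: 1.002
finger_force: 0.0
```

```bash
python3 - <<'E'
from h import *
goto([.4622,-.3455,.022])
s=read_camera("side"); t=read_camera("top")
a=cv2.resize(s["color"][255:350,270:390],None,fx=6,fy=6,interpolation=cv2.INTER_CUBIC)
cv2.imwrite("pics/grasp.png",a)
E
```

```text
t 4.0 pos [ 0.4679 -0.3486  0.0262] x [-0.809  0.312 -0.498] y [ 0.36   0.933 -0.   ] z [ 0.465 -0.179 -0.867] g 1.002 F [ 0.6 -0.4 -0.2] ff 0.0
shift cm in tool axes [0.76 0.09 0.04]
```

View pics/grasp.png

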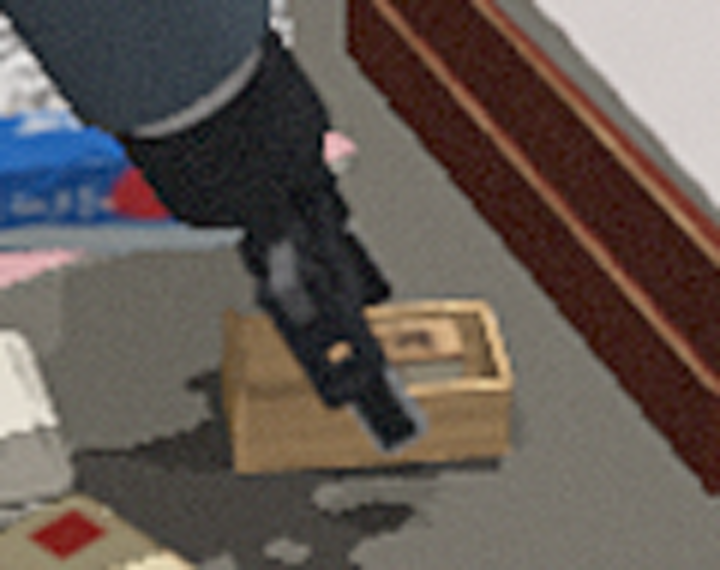

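Request:
drive_tool(
  moves=[
    [0.3,0.1,0,0,0,0,1],
    [0.3,0,0,0,0,0,1],
    [0,0,0,0,0,0,-1],
    [0,0,0,0,0,0,-1],
    [0,0,0,0,0,0,-1],
    [0,0,0,0,0,0,-1],
    [0,0,0,0,0,0,-1],
    [0,0,0,0,0,0,-1],
    [0,0,0,0,0,0,-1],
    [0,0,0,0,0,0,-1],
  ],
  grip_force=40,
)

```text
time: 4.93
position: [0.4631, -0.3457, 0.0247]
orientation: [0.48, 2.578, -0.129]
contact_force: [-3.6, 2.0, 7.1]
grip_width: 0.665
finger_force: 44.2
```

Request:
drive_tool(
  moves=[
    [-0.4,0,-0.7,0,0,0,-1],
    [-0.8,0,-1.4,0,0,0,-1],
    [-0.9,0,-1.6,0,0,0,-1],
    [-0.9,0,-1.6,0,0,0,-1],
    [-0.9,0,-1.6,0,0,0,-1],
    [-0.9,0,-1.6,0,0,0,-1],
    [-0.9,0,-1.6,0,0,0,-1],
    [-0.6,0,-1.0,0,0,0,-1],
    [0,0,0,0,0,0,-1],
    [0,0,0,0,0,0,-1],
  ],
)

```text
time: 5.77
position: [0.4619, -0.3452, 0.1519]
orientation: [0.481, 2.579, -0.129]
contact_force: [-0.5, 1.1, -2.8]
grip_width: 0.673
finger_force: 43.2
```

```bash
python3 - <<'E'
from h import *
o,p,R=pose()
s=read_camera("side"); t=read_camera("top")
cv2.imwrite("pics/lift.png",cv2.resize(s["color"][215:335,270:400],None,fx=5,fy=5,interpolation=cv2.INTER_CUBIC))
# refine housing yaw: roof points from top cloud and towels heights along the path
W=cloud(t); k=(W[...,2]>.043)&(W[...,2]<.064)&(W[...,0]>.63)&(W[...,0]<.80)&(W[...,1]>-.025)&(W[...,1]<.1)
hsv=cv2.cvtColor(t["color"],cv2.COLOR_BGR2HSV)
k2=(hsv[...,0]>4)&(hsv[...,0]<22)&(hsv[...,1]>100)
m=(k&k2).astype(np.uint8); n,l,st,_=cv2.connectedComponentsWithStats(m); i=1+np.argmax(st[1:,4]); m=l==i
ys,xs=np.nonzero(m); P=unproj(t,np.c_[xs,ys],.050)
print(m.sum(),cv2.minAreaRect((P[:,:2]*1000).astype(np.float32)))
k=(W[...,0]>.44)&(W[...,0]<.66)&(W[...,1]>-.3)&(W[...,1]<.1)&(W[...,2]<.14)
print("max obstacle z",np.nanpercentile(W[k][:,2],[99,100]))
E
```

```text
t 5.77 pos [ 0.4619 -0.3452  0.1519] x [-0.807  0.312 -0.501] y [0.36  0.933 0.   ] z [ 0.467 -0.18  -0.866] g 0.673 F [-0.5  1.1 -2.8] ff 43.2
462 ((725.5283203125, 38.22632598876953), (123.78404998779297, 75.34362030029297), 8.22648811340332)
max obstacle z [0.10544879 0.11083117]
```

View pics/lift.png

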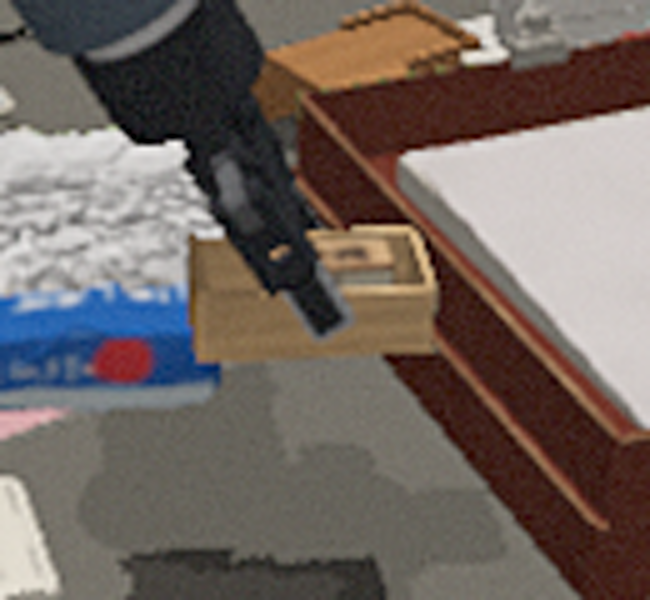

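Request:
drive_tool(
  moves=[
    [-1,0,-1.7,0,0,0,-1],
    [-1,0,-1.7,0,0,0,-1],
    [0,0,0,-2.5,0,-4.3,-1],
    [0,0,0,-2.5,0,-4.3,-1],
    [0,0,0,-2.5,0,-4.3,-1],
    [0,0,0,-2.5,0,-4.3,-1],
    [0,0,0,-2.5,0,-4.3,-1],
    [0,0,0,-2.4,0,-4.2,-1],
    [0,0,0,0,0,0,-1],
    [0,0,0,0,0,0,-1],
  ],
)

```text
time: 6.7
position: [0.4617, -0.3461, 0.1893]
orientation: [-0.182, 2.615, 0.053]
contact_force: [-0.4, -0.0, -2.2]
grip_width: 0.672
finger_force: 43.4
```

```bash
python3 - <<'E'
from h import *
goto([.5954,.0159,.19])
E
```

```text
t 6.7 pos [ 0.4617 -0.3461  0.1893] x [-0.859 -0.119 -0.498] y [-0.139  0.99   0.003] z [ 0.493  0.072 -0.867] g 0.672 F [-0.4 -0.  -2.2] ff 43.4
shift cm in tool axes [-15.83  33.99   9.14]
```

Request:
drive_tool(
  moves=[
    [-0.6,1.2,0.3,0,0,0,-1],
    [-1.1,2.4,0.65,0,0,0,-1],
    [-1.2,2.5,0.7,0,0,0,-1],
    [-1.2,2.5,0.7,0,0,0,-1],
    [-1.2,2.5,0.7,0,0,0,-1],
    [-1.2,2.5,0.7,0,0,0,-1],
    [-1.2,2.5,0.7,0,0,0,-1],
    [-1.2,2.5,0.7,0,0,0,-1],
    [-1.2,2.5,0.7,0,0,0,-1],
    [-1.2,2.5,0.7,0,0,0,-1],
  ],
)

```text
time: 7.53
position: [0.5574, -0.0909, 0.1905]
orientation: [-0.186, 2.612, 0.053]
contact_force: [-0.1, -0.9, -2.2]
grip_width: 0.674
finger_force: 43.5
```

Request:
drive_tool(
  moves=[
    [-1.2,2.5,0.7,0,0,0,-1],
    [-1.2,2.5,0.7,0,0,0,-1],
    [-1.2,2.5,0.7,0,0,0,-1],
    [-0.8,1.7,0.5,0,0,0,-1],
    [-0.4,0.7,0.2,0,0,0,-1],
    [0,0,0,0,0,0,-1],
    [0,0,0,0,0,0,-1],
    [0,0,0,0,0,0,-1],
    [0,0,0,0,0,0,-1],
    [0,0,0,0,0,0,-1],
  ],
)

```text
time: 8.37
position: [0.5983, 0.0121, 0.1908]
orientation: [-0.186, 2.612, 0.052]
contact_force: [-0.3, 0.2, -1.3]
grip_width: 0.672
finger_force: 43.4
```

```bash
python3 - <<'E'
from h import *
goto([.5954,.0159,.075])
s=read_camera("side"); t=read_camera("top")
b=cv2.resize(s["color"][140:280,240:400],(640,560)); cv2.imwrite("pics/over.png",b)
W=np.concatenate([cloud(t).reshape(-1,3),cloud(s).reshape(-1,3)])
o=manip.get_obs(); a=o["joint_positions"][0]; print(np.round(o["joint_positions"],3))
k=(abs(W[:,0]-.545)<.12)&(abs(W[:,1]-.195)<.1)&(W[:,2]>.1)&(W[:,2]<.8); P=W[k]
for z0 in np.arange(.1,.8,.1):
    q=P[(P[:,2]>z0)&(P[:,2]<z0+.1)]
    if len(q): print(round(z0,1),len(q),np.round(np.percentile(q,[2,50,98],axis=0)[:,:2],3).tolist())
E
```

```text
t 8.37 pos [0.5983 0.0121 0.1908] x [-0.857 -0.122 -0.5  ] y [-0.142  0.99   0.001] z [ 0.495  0.072 -0.866] g 0.672 F [-0.3  0.2 -1.3] ff 43.4
shift cm in tool axes [6.   0.4  9.91]
[ 0.334  0.071 -0.451  0.184 -0.541 -1.895]
0.1 55 [[0.53, 0.201], [0.556, 0.208], [0.561, 0.294]]
0.2 52 [[0.537, 0.194], [0.551, 0.201], [0.557, 0.291]]
0.3 26 [[0.535, 0.19], [0.541, 0.193], [0.548, 0.196]]
0.4 35 [[0.531, 0.186], [0.534, 0.19], [0.54, 0.195]]
0.5 105 [[0.527, 0.182], [0.531, 0.19], [0.537, 0.194]]
0.6 165 [[0.53, 0.186], [0.534, 0.192], [0.539, 0.198]]
0.7 82 [[0.532, 0.191], [0.537, 0.195], [0.542, 0.2]]
```

View pics/over.png

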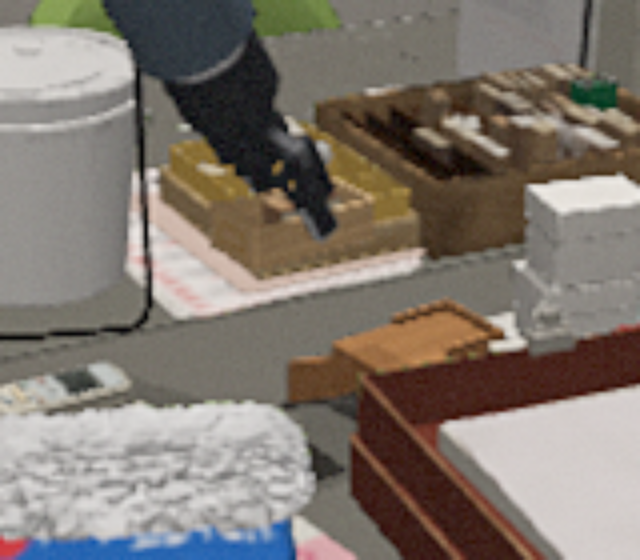

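```bash
python3 - <<'E'
from h import *
W=np.concatenate([np.load("top0.npy").reshape(-1,3),np.load("side0.npy").reshape(-1,3)])
k=(W[:,0]>.42)&(W[:,0]<.68)&(abs(W[:,1]-.01)<.12)&(W[:,2]>.012)&(W[:,2]<.2); P=W[k]
a=np.deg2rad(8.3); c=np.array([.723,.035]); d=P[:,:2]-c; u=d@[np.cos(a),np.sin(a)]; v=d@[-np.sin(a),np.cos(a)]
for lo in np.arange(-.29,-.04,.01):
    q=(u>lo)&(u<lo+.01)
    print(round(lo,2),[(int(b*1000),int(((v[q]>b)&(v[q]<b+.01)).sum()),int(P[q][(v[q]>b)&(v[q]<b+.01),2].max()*1000)) for b in np.arange(-.13,.12,.01) if ((v[q]>b)&(v[q]<b+.01)).sum()>1])
goto([.5954,.0150,.060])
E
```

```text
-0.29 [(-110, 3, 118), (-100, 2, 119), (-90, 2, 110), (-20, 5, 17), (-10, 5, 23), (0, 4, 22), (9, 4, 21), (19, 3, 18), (29, 6, 20), (39, 4, 21), (49, 6, 23), (59, 5, 18), (69, 6, 20), (79, 5, 23)]
-0.28 [(-110, 3, 120), (-100, 5, 111), (-90, 2, 103), (-50, 2, 25), (-40, 3, 18), (-30, 5, 18), (-20, 3, 16), (-10, 3, 19), (0, 7, 21), (9, 6, 21), (19, 4, 21), (29, 5, 19), (39, 8, 23), (49, 5, 20), (59, 5, 23), (69, 5, 19), (79, 5, 27), (89, 2, 18)]
-0.27 [(-110, 2, 114), (-60, 2, 22), (-50, 4, 21), (-40, 6, 22), (-30, 3, 17), (-20, 7, 24), (-10, 4, 27), (0, 5, 21), (9, 5, 20), (19, 6, 19), (29, 7, 24), (39, 6, 18), (49, 3, 16), (59, 6, 20), (69, 7, 24), (79, 5, 22), (89, 3, 19)]
-0.26 [(-70, 3, 18), (-60, 5, 22), (-50, 6, 19), (-40, 3, 18), (-30, 8, 24), (-20, 3, 15), (-10, 6, 21), (0, 5, 27), (9, 5, 27), (19, 3, 19), (29, 5, 19), (39, 5, 23), (49, 6, 28), (59, 4, 22), (69, 5, 23), (79, 6, 20), (89, 2, 25)]
-0.25 [(-80, 4, 20), (-70, 5, 20), (-60, 6, 27), (-50, 5, 19), (-40, 7, 23), (-30, 3, 19), (-20, 4, 23), (-10, 6, 19), (0, 6, 23), (9, 2, 25), (19, 8, 23), (29, 4, 20), (39, 6, 24), (
[... 1673 characters left out ...]
 35, 108), (-50, 3, 30), (-40, 3, 39), (39, 25, 40), (49, 3, 36)]
-0.08 [(-130, 47, 104), (-120, 16, 101), (-50, 3, 44), (-40, 3, 37), (29, 12, 37), (39, 22, 40), (49, 2, 25)]
-0.07 [(-130, 50, 102), (-120, 2, 89), (-40, 2, 37), (-20, 2, 49), (9, 4, 49), (29, 27, 51), (39, 14, 38)]
-0.06 [(-40, 6, 57), (-30, 9, 56), (-20, 9, 54), (-10, 10, 52), (0, 13, 56), (9, 7, 55), (19, 10, 52), (29, 28, 56), (39, 2, 27)]
-0.05 [(-30, 3, 60), (-20, 4, 55), (-10, 5, 51), (0, 5, 53), (9, 12, 55), (19, 10, 55), (29, 25, 52)]
t 8.47 pos [0.5985 0.0122 0.1909] x [-0.857 -0.122 -0.5  ] y [-0.142  0.99   0.001] z [ 0.495  0.072 -0.866] g 0.675 F [-0.3  0.2 -1.1] ff 43.4
shift cm in tool axes [ 6.78  0.31 11.2 ]
```

Request:
drive_tool(
  moves=[
    [0.8,0.05,1.4,0,0,0,-1],
    [0.8,0.05,1.4,0,0,0,-1],
    [0.8,0.05,1.4,0,0,0,-1],
    [0.8,0.05,1.4,0,0,0,-1],
    [0.8,0.05,1.4,0,0,0,-1],
    [0.8,0.05,1.4,0,0,0,-1],
    [0.8,0.05,1.4,0,0,0,-1],
    [0.8,0.05,1.4,0,0,0,-1],
    [0,0,0,0,0,0,-1],
    [0,0,0,0,0,0,-1],
  ],
)

```text
time: 9.3
position: [0.6026, 0.0097, 0.0746]
orientation: [-0.184, 2.614, 0.046]
contact_force: [0.7, 0.0, -0.8]
grip_width: 0.67
finger_force: 44.8
```

```bash
python3 - <<'E'
from h import *
goto([.5987,.0168,.026])
s=read_camera("side"); t=read_camera("top")
cv2.imwrite("pics/low.png",np.hstack([cv2.resize(s["color"][190:270,290:390],(400,320),interpolation=cv2.INTER_CUBIC),cv2.resize(t["color"][150:230,250:350],(400,320),interpolation=cv2.INTER_CUBIC)]))
E
```

```text
t 9.3 pos [0.6026 0.0097 0.0746] x [-0.858 -0.122 -0.498] y [-0.14   0.99  -0.002] z [ 0.493  0.068 -0.867] g 0.67 F [ 0.7  0.  -0.8] ff 44.8
shift cm in tool axes [2.67 0.77 4.07]
```

View pics/low.png

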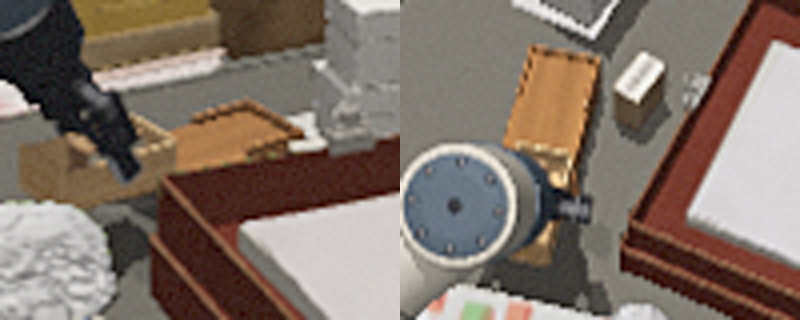

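Request:
drive_tool(
  moves=[
    [0.4,0.2,0.6,0,0,0,-1],
    [0.4,0.2,0.6,0,0,0,-1],
    [0.4,0.2,0.6,0,0,0,-1],
    [0.4,0.2,0.6,0,0,0,-1],
    [0.4,0,0.6,0,0,0,-1],
    [0.3,0,0.5,0,0,0,-1],
    [0.2,0,0.4,0,0,0,-1],
    [0,0,0,0,0,0,-1],
    [0,0,0,0,0,0,-1],
    [0,0,0,0,0,0,-1],
  ],
)

```text
time: 10.23
position: [0.6061, 0.0145, 0.0452]
orientation: [-0.201, 2.636, 0.078]
contact_force: [-0.2, 8.1, -3.4]
grip_width: 0.667
finger_force: 44.6
```

```bash
python3 - <<'E'
from h import *
goto([.5987,.0168,.0255])
E
```

```text
t 10.23 pos [0.6061 0.0145 0.0452] x [-0.868 -0.129 -0.479] y [-0.157  0.987  0.019] z [ 0.471  0.091 -0.878] g 0.667 F [-0.2  8.1 -3.4] ff 44.6
shift cm in tool axes [1.56 0.31 1.41]
```

```bash
python3 - <<'E'
from h import *
o,p,R=pose(); print(np.round(o["joint_positions"],3),np.round(o["qvel"],3),np.round(o["joint_torque"],1),np.round(o["wrist_torque"],2))
s=read_camera("side"); t=read_camera("top")
W=np.concatenate([cloud(t).reshape(-1,3),cloud(s).reshape(-1,3)])
k=(abs(W[:,0]-.545)<.15)&(abs(W[:,1]-.15)<.14)&(W[:,2]>.1)&(W[:,2]<.8); P=W[k]
for z0 in np.arange(.1,.8,.1):
    q=P[(P[:,2]>z0)&(P[:,2]<z0+.1)]
    if len(q): print(round(z0,1),len(q),np.round(np.percentile(q,[2,50,98],axis=0)[:,:2],3).tolist())
E
```

```text
t 10.23 pos [0.6061 0.0145 0.0452] x [-0.868 -0.129 -0.479] y [-0.157  0.987  0.019] z [ 0.471  0.091 -0.878] g 0.667 F [-0.2  8.1 -3.4] ff 44.6
[ 0.263  0.278 -0.738  0.549 -0.065 -2.221] [-0.001  0.    -0.     0.004 -0.    -0.   ] [ -5.4 -34.7  16.9   1.7   1.1  -0.3] [2.34 2.1  1.75]
0.1 36 [[0.546, 0.013], [0.557, 0.207], [0.564, 0.216]]
0.2 24 [[0.467, 0.095], [0.552, 0.2], [0.557, 0.206]]
0.3 160 [[0.395, 0.019], [0.414, 0.055], [0.545, 0.197]]
0.4 186 [[0.4, 0.01], [0.531, 0.187], [0.539, 0.197]]
0.5 117 [[0.528, 0.184], [0.532, 0.19], [0.536, 0.197]]
0.6 164 [[0.53, 0.186], [0.534, 0.192], [0.539, 0.2]]
0.7 82 [[0.532, 0.188], [0.537, 0.195], [0.543, 0.2]]
```

```bash
cat > kin.py <<'E'
import numpy as np
from scipy.spatial.transform import Rotation as Ro
from scipy.optimize import least_squares
data=[([-.8484,.25574,.10697,-.0004,-1.42394,-.2846],[.2330,-.49766,.24439],[.682,-3.0661,-.00295]),
([-.375,.017,-.412,-.008,-.62,-1.561],[.4522,-.3422,.1991],[.484,2.581,-.126]),
([.334,.071,-.451,.184,-.541,-1.895],[.5983,.0121,.1908],[-.186,2.612,.052]),
([.263,.278,-.738,.549,-.065,-2.221],[.6061,.0145,.0452],[-.201,2.636,.078])]
def fk(q,p):
    h,a1,l1,e,l2,L,d,f=p
    r=Ro.from_euler
    R=r('z',q[0]); x=np.array([0,0,h])+R.apply([a1,0,0])
    R=R*r('y',q[1]); x=x+R.apply([0,0,l1])
    R=R*r('y',-q[2]); x=x+R.apply([l2,0,e]); 
    R=R*r('x',q[3]); W=x.copy()
    x=x+R.apply([0,d,f]); R=R*r('y',-q[4]); W2=x.copy()
    x=x+R.apply([L,0,0])
    return x,R,W,W2
def res(p): return np.concatenate([fk(q,p)[0]-np.array(x) for q,x,_ in data])
sol=least_squares(res,[.3,0,.45,0,.4,.35,-.155,0]); P=sol.x
if __name__=="__main__":
    print(np.round(P,4),np.round(res(P)*1000,1))
    for q,x,o in data: print(np.round(fk(q,P)[1].as_matrix()[:,0],3),np.round(Ro.from_rotvec(o).as_matrix()[:,2],3))
E
python3 kin.py
```

```text
[-0.1171  0.5017 -0.075   0.2795 -0.     -0.1461 -0.1573  0.0193] [ -2.3  -1.9   7.6   4.5  -5.7   8.3 -13.7   8.7 -22.4   5.3  -4.4   6.4]
[-0.002  0.001 -1.   ] [-0.001  0.002 -1.   ]
[ 0.462 -0.187 -0.867] [ 0.465 -0.178 -0.867]
[ 0.433  0.25  -0.866] [ 0.495  0.072 -0.866]
[ 0.453  0.157 -0.877] [ 0.471  0.091 -0.877]
```

```bash
sed -i "s/R=R\*r('x',q\[3\])/R=R*r('x',-q[3])/; s/^sol=.*/sol=least_squares(res,[.3,0,.45,0,.4,.35,-.155,0],bounds=([.1,-.02,.3,-.02,.2,.2,-.2,-.05],[.45,.02,.7,.02,.7,.45,-.1,.05])); P=sol.x/" kin.py; python3 kin.py
```

```text
[ 1.478e-01 -6.000e-04  5.219e-01 -2.000e-04  4.011e-01  3.486e-01
 -1.544e-01 -1.000e-04] [-0.  -0.  -0.   0.1 -0.   0.1 -0.1 -0.  -0.1  0.  -0.   0. ]
[-0.001  0.002 -1.   ] [-0.001  0.002 -1.   ]
[ 0.466 -0.178 -0.867] [ 0.465 -0.178 -0.867]
[ 0.494  0.072 -0.866] [ 0.495  0.072 -0.866]
[ 0.471  0.092 -0.877] [ 0.471  0.091 -0.877]
```

```bash
cat > ik.py <<'E'
from kin import *
lo=np.array([-2.95,-1.21,-1.09,-2.87,-2.94]);hi=np.array([2.95,1.97,1.5,1.71,-.07])
def ik(x,z,q0=(.3,.2,-.5,.2,-.4)):
    f=lambda q:np.r_[(fk(q,P)[0]-x)*10,fk(q,P)[1].as_matrix()[:,0]-z]
    s=least_squares(f,q0); return s.x,np.abs(s.fun).max()
def cord(q):
    _,R,W,W2=fk(q,P); ax=(W-W2)/np.linalg.norm(W-W2); A=W2-.05*ax; B=W+.10*ax
    best=9
    for s in np.linspace(0,1,41):
        for Q in (A+s*(B-A), W+s*(fk_el(q)-W)):
            c=np.array([.537,.19]) if Q[2]>.3 else np.array([.55,.2])
            best=min(best,np.linalg.norm(Q[:2]-c))
    return best
def fk_el(q):
    R=Ro.from_euler('z',q[0])*Ro.from_euler('y',q[1]); return np.array([0,0,P[0]])+R.apply([0,0,P[2]])
if __name__=="__main__":
    b=np.deg2rad(8.3); c=np.array([.720,.0345]); n=np.array([np.cos(b),np.sin(b)])
    for u,zt in((-.122,.0255),(-.132,.0255),(-.14,.0255),(-.21,.036),(-.09,.030),(-.076,.03)):
        for lean in(0,5,10,15,20,25,30):
            for dirn in ((8.3,) if u>-.2 and u<-.1 else (8.3,)):
                a=np.deg2rad(lean); z=np.r_[np.sin(a)*np.cos(np.deg2rad(dirn)),np.sin(a)*np.sin(np.deg2rad(dirn)),-np.cos(a)]
                q,e=ik(np.r_[c+u*n,zt],z)
                print(u,zt,lean,np.round(q,2),"err %.4f"%e,"cord %.3f"%cord(q))
E
python3 ik.py
```

```text
-0.122 0.0255 0 [ 0.29  0.5  -0.11 -0.   -0.96] err 0.0000 cord 0.011
-0.122 0.0255 5 [ 0.3   0.46 -0.2   0.02 -0.83] err 0.0000 cord 0.023
-0.122 0.0255 10 [ 0.31  0.41 -0.3   0.04 -0.69] err 0.0000 cord 0.057
-0.122 0.0255 15 [ 0.31  0.37 -0.4   0.08 -0.54] err 0.0000 cord 0.093
-0.122 0.0255 20 [ 0.32  0.34 -0.51  0.16 -0.38] err 0.0000 cord 0.132
-0.122 0.0255 25 [ 0.3   0.31 -0.7   0.47 -0.14] err 0.0000 cord 0.190
-0.122 0.0255 30 [ 0.28  0.31 -0.72  0.39 -0.05] err 0.0403 cord 0.204
-0.132 0.0255 0 [ 0.29  0.49 -0.14 -0.   -0.95] err 0.0000 cord 0.004
-0.132 0.0255 5 [ 0.3   0.44 -0.23  0.02 -0.81] err 0.0000 cord 0.033
-0.132 0.0255 10 [ 0.31  0.4  -0.33  0.05 -0.68] err 0.0000 cord 0.068
-0.132 0.0255 15 [ 0.32  0.36 -0.43  0.09 -0.53] err 0.0000 cord 0.104
-0.132 0.0255 20 [ 0.32  0.33 -0.54  0.17 -0.36] err 0.0000 cord 0.144
-0.132 0.0255 25 [ 0.28  0.3  -0.75  0.58 -0.11] err 0.0000 cord 0.205
-0.132 0.0255 30 [ 0.28  0.29 -0.74  0.37 -0.05] err 0.0434 cord 0.212
-0.14 0.0255 0 [ 0.29  0.47 -0.16 -0.   -0.94] err 0.0000 cord 0.009
-0.14 0.0255 5 [ 0.3   0.43 -0.25  0.02 -
[... 1113 characters left out ...]
0000 cord 0.058
-0.09 0.03 20 [ 0.31  0.39 -0.42  0.14 -0.43] err 0.0000 cord 0.096
-0.09 0.03 25 [ 0.31  0.36 -0.56  0.31 -0.23] err 0.0000 cord 0.144
-0.09 0.03 30 [ 0.27  0.34 -0.67  0.48 -0.06] err 0.0267 cord 0.183
-0.076 0.03 0 [ 0.28  0.57  0.03 -0.   -1.03] err 0.0000 cord 0.035
-0.076 0.03 5 [ 0.28  0.53 -0.07  0.02 -0.89] err 0.0000 cord 0.025
-0.076 0.03 10 [ 0.29  0.48 -0.17  0.04 -0.75] err 0.0000 cord 0.009
-0.076 0.03 15 [ 0.3   0.44 -0.27  0.07 -0.6 ] err 0.0000 cord 0.043
-0.076 0.03 20 [ 0.31  0.41 -0.38  0.13 -0.45] err 0.0000 cord 0.081
-0.076 0.03 25 [ 0.31  0.38 -0.51  0.27 -0.25] err 0.0000 cord 0.127
-0.076 0.03 30 [ 0.26  0.36 -0.65  0.51 -0.07] err 0.0224 cord 0.173
```

Request:
drive_tool(
  moves=[
    [-0.4,0,-0.7,0,0,0,-1],
    [-0.5,0,-0.9,0,0,0,-1],
    [-0.5,0,-0.9,0,0,0,-1],
    [-0.4,0,-0.7,0,0,0,-1],
    [0,0,0,0,0,0,-1],
    [0,0,0,0,3,0,-1],
    [0,0,0,0,2.5,0,-1],
    [0,0,0,0,0,0,-1],
    [0,0,0,0,0,0,-1],
    [0,0,0,0,0,0,-1],
  ],
)

```text
time: 11.17
position: [0.6049, 0.0106, 0.079]
orientation: [-0.203, 2.735, 0.066]
contact_force: [-1.3, -0.4, -1.6]
grip_width: 0.667
finger_force: 45.9
```

```bash
cat >> h.py <<'E'
def to(P,lean,yaw=8.3):
    o,p,R=pose(); a,b=np.deg2rad(lean),np.deg2rad(yaw)
    n=np.array([np.cos(b),np.sin(b),0]); k=np.array([0,0,1.])
    z=np.sin(a)*n-np.cos(a)*k; y=np.array([-np.sin(b),np.cos(b),0]); x=np.cross(y,z)
    T=np.c_[x,y,z]
    print("q",np.round(o["joint_positions"],3),"FIRST shift cm",np.round(R.T@(np.array(P)-p)*100,2),"turn deg",np.round(np.rad2deg(Ro.from_matrix(R.T@T).as_rotvec()),2))
    b=np.deg2rad(8.3); d=p[:2]-[.720,.0345]; print("u,v of tcp",np.round([d@[np.cos(b),np.sin(b)],d@[-np.sin(b),np.cos(b)]],4))
E
python3 - <<'E'
from h import *
to([.6003,.0171,.034],23)
E
```

```text
t 11.17 pos [0.6049 0.0106 0.079 ] x [-0.911 -0.132 -0.39 ] y [-0.151  0.988  0.017] z [ 0.383  0.075 -0.921] g 0.667 F [-1.3 -0.4 -1.6] ff 45.9
q [ 0.299  0.26  -0.455  0.094 -0.459 -1.798] FIRST shift cm [2.09 0.63 4.01] turn deg [ 1.07 -0.07 -0.03]
u,v of tcp [-0.1173 -0.007 ]
```

Request:
drive_tool(
  moves=[
    [0.1,0.35,0,0.5,0,0,-1],
    [0.1,0.3,0,0.5,0,0,-1],
    [0.3,0,0.6,0,0,0,-1],
    [0.3,0,0.6,0,0,0,-1],
    [0.3,0,0.6,0,0,0,-1],
    [0.3,0,0.6,0,0,0,-1],
    [0.2,0,0.5,0,0,0,-1],
    [0,0,0,0,0,0,-1],
    [0,0,0,0,0,0,-1],
    [0,0,0,0,0,0,-1],
  ],
  grip_force=25,
)

```text
time: 12.0
position: [0.6012, 0.0164, 0.0468]
orientation: [-0.199, 2.735, 0.041]
contact_force: [-0.6, 0.4, -0.9]
grip_width: 0.67
finger_force: 45.9
```

```bash
python3 - <<'E'
from h import *
to([.6003,.0171,.031],23)
E
```

```text
t 12.0 pos [0.6012 0.0164 0.0468] x [-0.911 -0.133 -0.389] y [-0.145  0.989  0.001] z [ 0.385  0.057 -0.921] g 0.67 F [-0.6  0.4 -0.9] ff 45.9
q [ 0.322  0.297 -0.548  0.206 -0.338 -1.929] FIRST shift cm [0.69 0.08 1.42] turn deg [ 0.04 -0.08  0.01]
u,v of tcp [-0.1202 -0.0007]
```

Request:
drive_tool(
  moves=[
    [0.2,0,0.4,0,0,0,-1],
    [0.2,0,0.4,0,0,0,-1],
    [0.1,0.1,0.3,0,0,0,-1],
    [0.1,0,0.2,0,0,0,-1],
    [0.1,0,0.2,0,0,0,-1],
    [0,0,0,0,0,0,-1],
    [0,0,0,0,0,0,-1],
    [0,0,0,0,0,0,-1],
    [0,0,0,0,0,0,-1],
    [0,0,0,0,0,0,-1],
  ],
)

```text
time: 12.83
position: [0.601, 0.0175, 0.0313]
orientation: [-0.199, 2.733, 0.042]
contact_force: [-2.8, -1.5, 5.2]
grip_width: 0.671
finger_force: 46.6
```

```bash
python3 - <<'E'
from h import *
to([.6003,.0171,.028],23)
s=read_camera("side"); t=read_camera("top")
cv2.imwrite("pics/low2.png",np.hstack([cv2.resize(s["color"][190:270,290:390],(400,320),interpolation=cv2.INTER_CUBIC),cv2.resize(t["color"][150:230,250:350],(400,320),interpolation=cv2.INTER_CUBIC)]))
E
```

```text
t 12.83 pos [0.601  0.0175 0.0313] x [-0.911 -0.133 -0.391] y [-0.145  0.989  0.001] z [ 0.387  0.058 -0.92 ] g 0.671 F [-2.8 -1.5  5.2] ff 46.6
q [ 0.322  0.319 -0.583  0.247 -0.28  -1.971] FIRST shift cm [ 0.2  -0.03  0.27] turn deg [0.06 0.04 0.02]
u,v of tcp [-0.1202  0.0004]
```

View pics/low2.png

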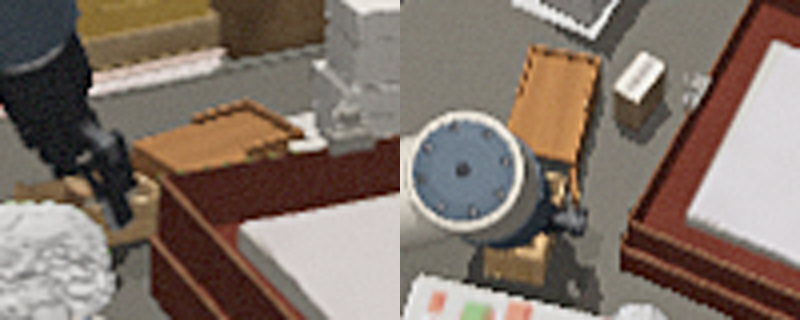

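Request:
drive_tool(
  moves=[
    [0,0,0,0,0,0,0.35],
    [0,0,0,0,0,0,0.38],
    [0,0,0,0,0,0,0.42],
    [0,0,0,0,0,0,0.5],
    [0,0,0,0,0,0,0.7],
    [0,0,0,0,0,0,1],
    [0,0,0,0,0,0,1],
    [0,0,0,0,0,0,1],
    [0,0,0,0,0,0,1],
    [0,0,0,0,0,0,1],
  ],
)

```text
time: 13.77
position: [0.6002, 0.0174, 0.0301]
orientation: [-0.199, 2.736, 0.041]
contact_force: [-0.1, -0.6, 0.0]
grip_width: 1.002
finger_force: 0.0
```

Request:
drive_tool(
  moves=[
    [-0.4,0,-0.9,0,0,0,1],
    [-0.8,0,-1.8,0,0,0,1],
    [-1.2,0,-2.8,0,0,0,1],
    [-1.2,0,-2.8,0,0,0,1],
    [-1.2,0,-2.8,0,0,0,0],
    [0,0,0,0,0,0,-1],
    [0,0,0,0,0,0,-1],
    [0,0,0,0,0,0,-1],
    [0,0,0,0,0,0,-1],
    [0,0,0,0,0,0,-1],
  ],
)

```text
time: 14.6
position: [0.6004, 0.0172, 0.1494]
orientation: [-0.199, 2.738, 0.041]
contact_force: [1.0, 0.3, -0.4]
grip_width: 0.144
finger_force: 0.0
```

```bash
python3 - <<'E'
from h import *
o,p,R=pose(); print(np.round(o["joint_positions"],3))
s=read_camera("side"); t=read_camera("top")
cv2.imwrite("pics/placed.png",np.hstack([cv2.resize(s["color"][180:270,280:392],(400,320),interpolation=cv2.INTER_CUBIC),cv2.resize(t["color"][150:230,250:350],(400,320),interpolation=cv2.INTER_CUBIC)]))
for c,q in(("top",t),("side",s)):
    W=cloud(q)
    d=spotter.trace("tray",q)
    if d:
        A=W[d[0]["region"]]; A=A[(A[:,2]>.025)&(A[:,2]<.05)]
        if len(A)>9: print(c,round(d[0]["score"],2),len(A),cv2.minAreaRect((A[:,:2]*1000).astype(np.float32)))
    # magazine edge height
    b=np.deg2rad(8.3); D=W[...,:2]-[.720,.0345]; u=D@[np.cos(b),np.sin(b)]; v=D@[-np.sin(b),np.cos(b)]
    for lo in (-.25,-.23,-.22,-.21,-.2,-.19):
        k=(abs(v)<.04)&(u>lo)&(u<lo+.01)&(W[...,2]<.05); print(c,lo,k.sum(),np.round(np.median(W[k][:,2]),4) if k.sum() else None)
E
```

```text
t 14.6 pos [0.6004 0.0172 0.1494] x [-0.913 -0.133 -0.386] y [-0.145  0.989  0.   ] z [ 0.382  0.056 -0.922] g 0.144 F [ 1.   0.3 -0.4] ff 0.0
[ 0.329  0.171 -0.37   0.118 -0.642 -1.835]
top 0.52 108 ((594.8521118164062, 16.802061080932617), (115.05976867675781, 58.682228088378906), 7.988602638244629)
top -0.25 42 0.0145
top -0.23 51 0.0173
top -0.22 45 0.0165
top -0.21 49 0.016
top -0.2 19 0.0074
top -0.19 77 0.0071
side 0.7 114 ((616.88916015625, -4.641014099121094), (87.41581726074219, 126.45775604248047), 20.28469467163086)
side -0.25 0 None
side -0.23 0 None
side -0.22 0 None
side -0.21 0 None
side -0.2 0 None
side -0.19 0 None
```

View pics/placed.png

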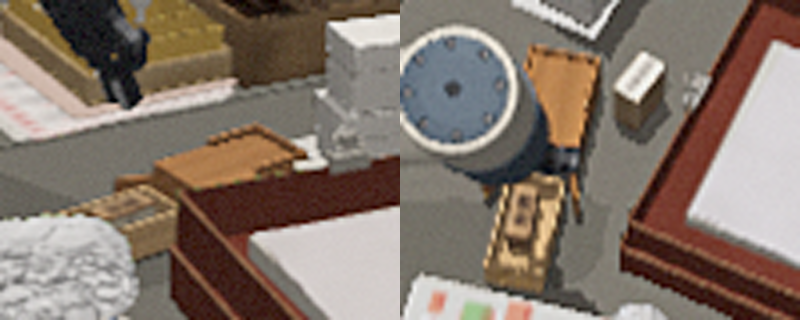

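```bash
python3 - <<'E'
from h import *
from ik import ik,cord
b=np.deg2rad(8.3); n=np.array([np.cos(b),np.sin(b)]); c=np.array([.720,.0345])
for u,z in((-.211,.038),(-.15,.03),(-.076,.028)):
    for l in(20,22,24):
        a=np.deg2rad(l); q,e=ik(np.r_[c+u*n,z],np.r_[np.sin(a)*n,-np.cos(a)]); print(u,l,np.round(q,2),round(e,4),round(cord(q),3))
to([.5112,.0040,.149],22)
E
```

```text
-0.211 20 [ 0.36  0.18 -0.74  0.23 -0.32] 0.0 0.228
-0.211 22 [ 0.35  0.16 -0.8   0.33 -0.24] 0.0 0.246
-0.211 24 [ 0.31  0.15 -0.91  0.6  -0.12] 0.0 0.265
-0.15 20 [ 0.33  0.29 -0.58  0.18 -0.36] 0.0 0.163
-0.15 22 [ 0.33  0.28 -0.64  0.25 -0.28] 0.0 0.181
-0.15 24 [ 0.32  0.27 -0.72  0.4  -0.18] 0.0 0.205
-0.076 20 [ 0.31  0.41 -0.38  0.13 -0.44] 0.0 0.081
-0.076 22 [ 0.31  0.4  -0.43  0.17 -0.37] 0.0 0.097
-0.076 24 [ 0.31  0.39 -0.48  0.23 -0.29] 0.0 0.116
t 14.8 pos [0.601  0.0173 0.1503] x [-0.912 -0.133 -0.388] y [-0.145  0.989  0.   ] z [ 0.384  0.057 -0.922] g -0.001 F [-0.2 -0.5 -0.3] ff 0.0
q [ 0.329  0.17  -0.369  0.118 -0.642 -1.835] FIRST shift cm [ 8.41 -0.02 -3.4 ] turn deg [0.03 0.82 0.01]
u,v of tcp [-0.1203  0.0002]
```

Request:
drive_tool(
  moves=[
    [1.0,0,-0.4,0,0,0,-1],
    [1.6,0,-0.6,0,0,0,-1],
    [1.6,0,-0.6,0,0,0,-1],
    [1.6,0,-0.7,0,0,0,-1],
    [1.6,0,-0.7,0,0,0,-1],
    [1.0,0,-0.4,0,0,0,-1],
    [0,0,0,0,0.9,0,-1],
    [0.8,0,2.0,0,0,0,-1],
    [0.8,0,2.0,0,0,0,-1],
    [0,0,0,0,0,0,-1],
  ],
)

```text
time: 15.63
position: [0.5097, 0.0037, 0.1027]
orientation: [-0.199, 2.758, 0.038]
contact_force: [-1.3, -0.2, -0.0]
grip_width: 0.002
finger_force: 0.0
```

```bash
python3 - <<'E'
from h import *
to([.5112,.0040,.040],22)
E
```

```text
t 15.63 pos [0.5097 0.0037 0.1027] x [-0.92  -0.134 -0.368] y [-0.144  0.99   0.   ] z [ 0.364  0.053 -0.93 ] g 0.002 F [-1.3 -0.2 -0. ] ff 0.0
q [ 0.37   0.059 -0.652  0.173 -0.497 -1.933] FIRST shift cm [2.17 0.01 5.89] turn deg [-0.   -0.41 -0.03]
u,v of tcp [-2.125e-01 -1.000e-04]
```

Down behind the plate, then start the push slowly.

Request:
drive_tool(
  moves=[
    [0.3,0,0.8,0,0,0,-1],
    [0.4,0,1.1,0,0,0,-1],
    [0.4,0,1.1,0,0,0,-1],
    [0.4,0,1.1,0,0,0,-1],
    [0.4,0,1.0,0,0,0,-1],
    [0.3,0,0.8,0,0,0,-1],
    [0,0,0,0,0,0,-1],
    [0,0,0,0,0,0,-1],
    [0,0,0,0,0,0,-1],
    [0,0,0,0,0,0,-1],
  ],
)

```text
time: 16.47
position: [0.5143, 0.0049, 0.0448]
orientation: [-0.2, 2.749, 0.04]
contact_force: [0.4, 0.2, 0.1]
grip_width: 0.005
finger_force: 0.0
```

```bash
python3 - <<'E'
from h import *
to([.5410,.0083,.038],22)
E
```

```text
t 16.47 pos [0.5143 0.0049 0.0448] x [-0.917 -0.134 -0.376] y [-0.145  0.989  0.001] z [ 0.372  0.055 -0.927] g 0.005 F [0.4 0.2 0.1] ff 0.0
q [ 0.356  0.156 -0.778  0.297 -0.27  -2.053] FIRST shift cm [-2.24 -0.05  1.64] turn deg [0.05 0.1  0.01]
u,v of tcp [-0.2078  0.0004]
```

Request:
drive_tool(
  moves=[
    [0.1,0,0.3,0,0,0,-1],
    [0.1,0,0.3,0,0,0,-1],
    [-0.4,0,0.16,0,0,0,-1],
    [-0.4,0,0.16,0,0,0,-1],
    [-0.4,0,0.16,0,0,0,-1],
    [-0.4,0,0.16,0,0,0,-1],
    [-0.4,0,0.16,0,0,0,-1],
    [-0.4,0,0.16,0,0,0,-1],
    [-0.4,0,0.16,0,0,0,-1],
    [-0.4,0,0.16,0,0,0,-1],
  ],
)

```text
time: 17.3
position: [0.5481, 0.0097, 0.0372]
orientation: [-0.2, 2.752, 0.04]
contact_force: [0.4, 0.3, -0.9]
grip_width: -0.0
finger_force: 0.3
```

```bash
cat >> h.py <<'E'
def tray():
    for c in ("top","side"):
        q=read_camera(c); W=cloud(q); d=spotter.trace("tray",q)
        if d:
            A=W[d[0]["region"]]; A=A[(A[:,2]>.025)&(A[:,2]<.05)]
            b=np.deg2rad(8.3); D=A[:,:2]-[.720,.0345]; u=D@[np.cos(b),np.sin(b)]; v=D@[-np.sin(b),np.cos(b)]
            if len(A)>9: print(c,round(d[0]["score"],2),len(A),"u",np.round(np.percentile(u,[2,98]),3),"v",np.round(np.percentile(v,[2,98]),3),np.round(cv2.minAreaRect((A[:,:2]*1000).astype(np.float32))[2],1))
        else: print(c,"no tray")
E
python3 - <<'E'
from h import *
to([.6447,.0235,.030],23); tray()
E
```

```text
t 17.3 pos [0.5481 0.0097 0.0372] x [-0.918 -0.134 -0.374] y [-0.145  0.989  0.001] z [ 0.37   0.055 -0.927] g -0.0 F [ 0.4  0.3 -0.9] ff 0.3
q [ 0.341  0.229 -0.694  0.264 -0.28  -2.007] FIRST shift cm [-8.78 -0.03  4.32] turn deg [ 0.04 -1.03  0.  ]
u,v of tcp [-0.1737  0.0003]
top 0.73 59 u [-0.144 -0.049] v [-0.029  0.029] 10.8
side 0.58 81 u [-0.141 -0.073] v [-0.031  0.032] 2.6
```

Request:
drive_tool(
  moves=[
    [-0.5,0,0.26,0,0,0,-1],
    [-0.6,0,0.32,0,0,0,-1],
    [-0.6,0,0.32,0,0,0,-1],
    [-0.6,0,0.32,0,0,0,-1],
    [-0.6,0,0.32,0,0,0,-1],
    [-0.6,0,0.32,0,0,0,-1],
    [-0.6,0,0.32,0,0,0,-1],
    [-0.6,0,0.32,0,0,0,-1],
    [-0.6,0,0.32,0,0,0,-1],
    [-0.5,0,0.26,0,0,0,-1],
  ],
)

```text
time: 18.33
position: [0.6133, 0.0193, 0.0305]
orientation: [-0.2, 2.751, 0.04]
contact_force: [-1.6, -0.3, 1.7]
grip_width: 0.002
finger_force: 1.0
```

```bash
python3 - <<'E'
from h import *
to([.6447,.0235,.030],23); tray()
E
```

```text
t 18.33 pos [0.6133 0.0193 0.0305] x [-0.917 -0.134 -0.375] y [-0.145  0.989  0.001] z [ 0.37   0.055 -0.927] g 0.002 F [-1.6 -0.3  1.7] ff 1.0
q [ 0.319  0.346 -0.517  0.195 -0.336 -1.916] FIRST shift cm [-2.92 -0.04  1.23] turn deg [ 0.05 -1.    0.01]
u,v of tcp [-0.1078  0.0004]
top no tray
side no tray
```

Request:
drive_tool(
  moves=[
    [-0.3,0,0.12,0,-0.5,0,-1],
    [-0.3,0,0.12,0,-0.5,0,-1],
    [-0.3,0,0.12,0,0,0,-1],
    [-0.25,0,0.1,0,0,0,-1],
    [-0.25,0,0.1,0,0,0,-1],
    [-0.25,0,0.1,0,0,0,-1],
    [-0.25,0,0.1,0,0,0,-1],
    [-0.2,0,0.08,0,0,0,-1],
    [-0.2,0,0.08,0,0,0,-1],
    [-0.2,0,0.08,0,0,0,-1],
  ],
)

```text
time: 19.37
position: [0.6392, 0.0231, 0.0309]
orientation: [-0.199, 2.734, 0.041]
contact_force: [-2.0, 0.9, -0.6]
grip_width: -0.003
finger_force: 0.6
```

Request:
drive_tool(
  moves=[
    [-0.1,0,0.04,0,0,0,-1],
    [-0.1,0,0.04,0,0,0,-1],
    [-0.1,0,0.04,0,0,0,-1],
    [-0.1,0,0.04,0,0,0,-1],
    [0,0,0,0,0,0,-1],
    [0,0,0,0,0,0,-1],
    [0,0,0,0,0,0,-1],
    [0,0,0,0,0,0,-1],
    [0,0,0,0,0,0,-1],
    [0,0,0,0,0,0,-1],
  ],
)

```text
time: 20.2
position: [0.6435, 0.0237, 0.0313]
orientation: [-0.199, 2.733, 0.041]
contact_force: [0.0, -0.1, 0.8]
grip_width: 0.003
finger_force: 0.0
```

```bash
python3 - <<'E'
from h import *
to([.6447,.0235,.030],23)
E
```

```text
t 20.2 pos [0.6435 0.0237 0.0313] x [-0.911 -0.133 -0.391] y [-0.145  0.989  0.001] z [ 0.387  0.057 -0.92 ] g 0.003 F [ 0.  -0.1  0.8] ff 0.0
q [ 0.31   0.387 -0.453  0.191 -0.34  -1.903] FIRST shift cm [-0.05 -0.04  0.17] turn deg [0.05 0.02 0.01]
u,v of tcp [-0.0772  0.0004]
```

Request:
drive_tool(
  moves=[
    [-0.1,0,0.04,0,0,0,-1],
    [-0.1,0,0.04,0,0,0,-1],
    [-0.1,0,0.04,0,0,0,-1],
    [-0.1,0,0.04,0,0,0,-1],
    [0,0,0,0,0,0,-1],
    [0,0,0,0,0,0,-1],
    [0,0,0,0,0,0,-1],
    [0,0,0,0,0,0,-1],
    [0,0,0,0,0,0,-1],
    [0,0,0,0,0,0,-1],
  ],
)

```text
time: 21.03
position: [0.6478, 0.0244, 0.0313]
orientation: [-0.199, 2.734, 0.042]
contact_force: [0.2, 0.2, 0.7]
grip_width: 0.001
finger_force: 0.0
```

Request:
drive_tool(
  moves=[
    [-0.1,0,0.04,0,0,0,-1],
    [-0.1,0,0.04,0,0,0,-1],
    [-0.1,0,0.04,0,0,0,-1],
    [0,0,0,0,0,0,-1],
    [0,0,0,0,0,0,-1],
    [0,0,0,0,0,0,-1],
    [0,0,0,0,0,0,-1],
    [0,0,0,0,0,0,-1],
    [0,0,0,0,0,0,-1],
    [0,0,0,0,0,0,-1],
  ],
)

```text
time: 21.87
position: [0.6503, 0.0246, 0.031]
orientation: [-0.199, 2.735, 0.041]
contact_force: [-5.7, 0.6, 2.7]
grip_width: 0.001
finger_force: 2.6
```

```bash
python3 - <<'E'
from h import *
to([.6447,.0235,.030],23)
t=read_camera("top"); W=cloud(t)
for n in ("housing","tray"):
    d=spotter.trace(n,t)
    if d: print(n,d[0]["score"],d[0]["pixel"],d[0]["region"].sum())
# refined housing estimate from colour mask
hsv=cv2.cvtColor(t["color"],cv2.COLOR_BGR2HSV); z=W[...,2]
k=(z>.043)&(z<.064)&(W[...,0]>.63)&(W[...,0]<.80)&(W[...,1]>-.025)&(W[...,1]<.1)&(hsv[...,0]>4)&(hsv[...,0]<22)&(hsv[...,1]>100)
ys,xs=np.nonzero(k); A=unproj(t,np.c_[xs,ys],.050); b=np.deg2rad(8.3); D=A[:,:2]-[.720,.0345]; u=D@[np.cos(b),np.sin(b)]
print(k.sum(),np.round([u.min(),u.max()],4))
E
```

```text
t 21.87 pos [0.6503 0.0246 0.031 ] x [-0.911 -0.133 -0.39 ] y [-0.145  0.989  0.001] z [ 0.386  0.057 -0.921] g 0.001 F [-5.7  0.6  2.7] ff 2.6
q [ 0.308  0.398 -0.431  0.183 -0.351 -1.893] FIRST shift cm [ 0.57 -0.03 -0.13] turn deg [ 0.04 -0.06 -0.  ]
u,v of tcp [-0.0704  0.0003]
housing 0.89 [290.7, 171.7] 272
283 [-0.0913  0.0679]
```

Request:
drive_tool(
  moves=[
    [-0.1,0,0.04,0,0,0,-1],
    [-0.1,0,0.04,0,0,0,-1],
    [0,0,0,0,0,0,-1],
    [0,0,0,0,0,0,-1],
    [0,0,0,0,0,0,-1],
    [0,0,0,0,0,0,-1],
    [0,0,0,0,0,0,-1],
    [0,0,0,0,0,0,-1],
    [0,0,0,0,0,0,-1],
    [0,0,0,0,0,0,-1],
  ],
)

```text
time: 22.85
position: [0.6506, 0.0244, 0.0305]
orientation: [-0.198, 2.738, 0.04]
contact_force: [-13.1, 0.7, 8.7]
grip_width: 0.004
finger_force: 6.5
```

Request:
drive_tool(
  moves=[
    [-0.1,0,0.04,0,0,0,-1],
    [-0.1,0,0.04,0,0,0,-1],
    [0,0,0,0,0,0,-1],
    [0,0,0,0,0,0,-1],
    [0.3,0,-0.12,0,0,0,-1],
    [0.7,0,-0.3,0,0,0,-1],
    [0.9,0,-0.4,0,0,0,-1],
    [0.9,0,-0.4,0,0,0,-1],
    [0.9,0,-0.4,0,0,0,-1],
    [0,0,0,0,0,0,-1],
  ],
)

```text
time: 23.68
position: [0.614, 0.0193, 0.0319]
orientation: [-0.198, 2.734, 0.042]
contact_force: [-0.3, -0.0, -0.1]
grip_width: 0.0
finger_force: 0.0
```

Request:
drive_tool(
  moves=[
    [-0.6,0,-1.4,0,0,0,-1],
    [-0.9,0,-2.1,0,0,0,-1],
    [-0.9,0,-2.1,0,0,0,-1],
    [1.5,-2,-2.5,0,0,0,-1],
    [1.5,-2.5,-2.5,0,0,0,-1],
    [1.5,-2.5,-2.5,0,0,0,-1],
    [1.5,-2.5,-2.0,0,0,0,-1],
    [1.5,-2.5,-1.0,0,0,0,-1],
    [1.0,-1.5,0,0,0,0,-1],
    [0,0,0,0,0,0,-1],
  ],
)

```text
time: 24.52
position: [0.5167, -0.1338, 0.1571]
orientation: [-0.195, 2.732, 0.04]
contact_force: [0.3, -0.9, -0.1]
grip_width: -0.001
finger_force: 0.0
```

```bash
python3 - <<'E'
from h import *
pose()
b=np.deg2rad(8.3)
for c in("top","side"):
    p=read_camera(c); W=cloud(p)
    D=W[...,:2]-[.724,.036]; u=D@[np.cos(b),np.sin(b)]; v=D@[-np.sin(b),np.cos(b)]; z=W[...,2]
    for lo in np.arange(-.09,-.03,.005):
        k=(abs(v)<.025)&(u>lo)&(u<lo+.005)&(z<.09)
        if k.sum(): print(c,round(lo,3),k.sum(),np.round(np.percentile(z[k]*1000,[5,50,95])),p["color"][k].mean(0).round())
    for n in("tray","block","housing","stamp_tall","pad_tin","pad_white","remote"):
        d=spotter.trace(n,p)
        if d:
            A=W[d[0]["region"]];A=A[~np.isnan(A[:,0])]; print(n,round(d[0]["score"],2),d[0]["region"].sum(),np.round(np.median(A,0),3))
E
```

```text
t 24.52 pos [ 0.5167 -0.1338  0.1571] x [-0.91  -0.13  -0.393] y [-0.142  0.99   0.   ] z [ 0.389  0.056 -0.92 ] g -0.001 F [ 0.3 -0.9 -0.1] ff 0.0
top -0.06 20 [33. 46. 55.] [ 70. 111. 154.]
top -0.055 18 [36. 50. 55.] [ 73. 123. 174.]
top -0.05 11 [40. 48. 55.] [ 83. 134. 188.]
top -0.045 15 [43. 51. 56.] [ 79. 130. 184.]
top -0.04 15 [43. 51. 55.] [ 79. 130. 184.]
top -0.035 11 [43. 52. 55.] [ 79. 130. 183.]
housing 0.69 521 [0.726 0.034 0.05 ]
stamp_tall 0.51 129 [ 0.763 -0.038  0.058]
pad_tin 0.81 534 [ 0.314 -0.397  0.013]
pad_white 0.57 534 [ 0.311 -0.287  0.015]
side -0.09 13 [-3. -0.  3.] [107. 114. 119.]
side -0.085 12 [-3.  1.  1.] [107. 116. 120.]
side -0.08 8 [-2.  0.  4.] [ 98. 107. 110.]
side -0.075 9 [-3. -0.  2.] [76. 81. 85.]
side -0.07 8 [-2.  0.  7.] [60. 68. 76.]
side -0.065 57 [ 4. 29. 48.] [ 67.  99. 128.]
side -0.06 15 [16. 47. 49.] [ 77. 118. 158.]
side -0.055 14 [42. 48. 51.] [ 76. 121. 170.]
side -0.05 12 [46. 48. 49.] [ 81. 127. 177.]
side -0.045 8 [47. 48. 52.] [ 78. 123. 174.]
side -0.04 13 [45. 48. 51.] [ 80. 125. 175.]
side -0.035 11 [46. 48. 51.] [ 79. 126. 176.]
tray 0.72 625 [0.405 0.129 0.02 ]
housing 0.68 512 [0.717 0.048 0.048]
pad_tin 0.75 1090 [ 0.309 -0.411  0.013]
pad_white 0.89 944 [ 0.305 -0.297  0.013]
remote 0.76 538 [0.413 0.128 0.02 ]
```

```bash
python3 - <<'E'
from h import *
b=np.deg2rad(8.3); p=read_camera("side"); W=cloud(p)
D=W[...,:2]-[.724,.036]; u=D@[np.cos(b),np.sin(b)]; v=D@[-np.sin(b),np.cos(b)]; z=W[...,2]
k=(abs(v)<.027)&(abs(u+.06)<.012)
for a,c in((.006,.014),(.014,.022),(.022,.030),(.030,.036),(.036,.044),(.044,.053)):
    q=k&(z>a)&(z<c)
    if q.sum(): print(a,q.sum(),"u",np.round(np.percentile(u[q],[5,50])*1000,1),"v",np.round(np.percentile(v[q],[5,95])*1000),p["color"][q].mean(0).round())
q=k&(z>.006)&(z<.034); print("slope",np.polyfit(v[q],u[q],1))
E
```

```text
0.006 5 u [-64.  -61.6] v [ 9. 25.] [ 74. 106. 133.]
0.014 12 u [-66.5 -61.7] v [ 2. 26.] [ 70. 104. 129.]
0.022 8 u [-64.1 -61.3] v [ 8. 24.] [ 70. 102. 129.]
0.03 9 u [-65.1 -60.3] v [ 8. 25.] [ 75. 105. 130.]
0.036 12 u [-63.1 -59.1] v [-1. 24.] [ 61.  88. 113.]
0.044 37 u [-63.1 -56.7] v [-18.  23.] [ 73. 116. 165.]
slope [ 0.14845021 -0.06426966]
```

```bash
python3 -c "
from bench import manip
print(manip.sign_off())"
```

```text
the job is handed in; nothing more can be done
None
```

I set the tray down in line with the bay, let go, then pushed it in until it met firm resistance (13 N with almost no further travel). The front plate measures flush with the roof edge to about 2 mm, and I handed the job in at about 25 s. The stamp block was in the tray at set-down but can't be seen inside the housing. Both stamp pads read unmoved and nothing suggests I touched the standing stamp or the remote, though their readings were too rough to confirm it.

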